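Pack a graded set of marble eggs into its fitted tray

TASK

A customer has bought the four marble eggs that stand among the other goods on the felt board: pack them into the wooden tray, each egg standing upright in the round hollow cut for its size, so that the smallest egg goes in the smallest hollow and so on up to the largest. The stone chips easily, so lower each egg gently onto the floor of its hollow before letting go and do not let one fall over. Leave the little marble pot and the elephant standing where they are.

Things in the scene. Friction and masses are not known exactly. Their poses are not given: they have to be found in the camera images.
- egg_small: The smallest of four pale marble eggs: 38 mm across at its widest, 47 mm tall, round, about 100 g, standing pointed end up on a flat foot 15 mm across, on an 8 mm thick maroon felt board on the counter. Origin: centre of the foot's underside, z up the egg's axis; widest level 21 mm above it.
- egg_medium: The second smallest of four pale marble eggs: 47 mm across at its widest, 59 mm tall, round, about 180 g, standing pointed end up on a flat foot 19 mm across, on an 8 mm thick maroon felt board on the counter. Origin: centre of the foot's underside, z up the egg's axis; widest level 26 mm above it.
- egg_large: The second largest of four pale marble eggs: 56 mm across at its widest, 70 mm tall, round, about 290 g, standing pointed end up on a flat foot 22 mm across, on an 8 mm thick maroon felt board on the counter. Origin: centre of the foot's underside, z up the egg's axis; widest level 31 mm above it.
- egg_giant: The largest of four pale marble eggs: 65 mm across at its widest, 81 mm tall, round, about 430 g, standing pointed end up on a flat foot 26 mm across, on an 8 mm thick maroon felt board on the counter. Origin: centre of the foot's underside, z up the egg's axis; widest level 36 mm above it.
- nest_small: Fixed blue felt pad, 85 mm square, in one compartment of an open wooden tray (2 by 2, 92 mm apart; walls flush with the pads' tops). Its round cream-lined hollow, for the 38 mm egg, is 44 mm across at the mouth, 34 mm at its flat floor. Origin: centre of the underside, 6 mm over the counter, z up: top at 28 mm, hollow's floor at 18.5 mm. The egg stands free on that floor, 6 mm play.
- nest_medium: Fixed blue felt pad, 85 mm square, in one compartment of an open wooden tray (2 by 2, 92 mm apart; walls flush with the pads' tops). Its round cream-lined hollow, for the 47 mm egg, is 53 mm across at the mouth, 40 mm at its flat floor. Origin: centre of the underside, 6 mm over the counter, z up: top at 28 mm, hollow's floor at 16.2 mm. The egg stands free on that floor, 7 mm play.
- nest_large: Fixed blue felt pad, 85 mm square, in one compartment of an open wooden tray (2 by 2, 92 mm apart; walls flush with the pads' tops). Its round cream-lined hollow, for the 56 mm egg, is 62 mm across at the mouth, 47 mm at its flat floor. Origin: centre of the underside, 6 mm over the counter, z up: top at 28 mm, hollow's floor at 14.0 mm. The egg stands free on that floor, 7 mm play.
- nest_giant: Fixed blue felt pad, 85 mm square, in one compartment of an open wooden tray (2 by 2, 92 mm apart; walls flush with the pads' tops). Its round cream-lined hollow, for the 65 mm egg, is 71 mm across at the mouth, 53 mm at its flat floor. Origin: centre of the underside, 6 mm over the counter, z up: top at 28 mm, hollow's floor at 11.8 mm. The egg stands free on that floor, 8 mm play.
- pot: Round lidded trinket pot of the same pale marble, 58 mm across, 60 mm tall, with a little knob on top: not an egg. Stands loose among the eggs on the felt board. Origin: centre of its underside.
- elephant: Small carved elephant of the same pale marble with a brass disc on its back, about 79 mm long, 41 mm wide, 57 mm tall, standing loose among the eggs on the felt board. Origin: under its body between the four feet, at floor level; its head points along its -x (49 mm to the trunk's end, 30 mm to the tail).
Not all that is in view belongs to the job. Leave any pink look-alike of the egg_large alone. Leave any turquoise look-alike of the egg_medium alone.

How it is judged:
By the outcome, as a careful person would: the job done as asked, in the order asked, and still so for the second after the job is handed in, with the robot touching nothing.
It also fails if it takes over 115 s, if anything falls off the work surface, if the arm or the gripper's body presses on something with over 40 N, if the wrist force passes 120 N, or if a joint passes its speed limit or range.

ROBOT

A 7-joint arm with a two-finger parallel gripper is mounted at the origin on the work surface. World frame = base frame: x ahead of the robot, y to its left, z up, the work surface at z = 0. Lengths are in mm, angles in rad, forces in N, time in s.
With the tool pointing down it reaches from about 425 to 925 mm from the base axis. Payload 6.8 kg.
Tool frame: the origin (TCP) lies at the very end of the fingers, on their centre line; the grasp point (between the pads) lies 19 mm behind it (ctrl.grasp_offset is the z of the grasp point in the tool frame, in mm); z points along the fingers, y is the line along which they close (so a half turn about z gives the same grasp; the last joint's range is limited). The gripper opens to 85 mm and grips with 20 to 120 N. Pads are 22 mm wide; open, the fingers measure 114 mm over their backs; the gripper's body (76 mm by 85 mm) begins 54 mm behind the grasp point. The pads swing forward as they close: fully open they stand 13 mm farther back than shut.
Start: joints at [-1.211, 0.477, 0.022, 1.555, -0.011, 1.109, -0.083], TCP at [304.373, 602.499, 193.608] pointing down, gripper open.
Joint ranges: [-2.96, 2.96], [-0.34, 2.1], [-1.41, 1.46], [0.24, 2.44], [-1.37, 4.51], [0.17, 1.92], [-2.96, 2.96]. Speed limits (rad/s): [2.39, 2.39, 3.14, 3.14, 3.14, 3.14, 3.14].

INTERFACE

Orientations are given as a unit quaternion [x, y, z, w].
In Python, from station import sensors, eyes, ctrl gives the robot as it stands.
- The arm moves only by the shell command python3 -m inch 'ROWS' [FORCE]. ROWS is JSON, a list of rows, each an object with "claw": the closure, from 0 (fully open) to 1 (shut); "delta_pos": the shift along the world's x, y, z each as a share of 30 cm, from -1 to 1, a list of three; "delta_rot": the turn, a rotation vector about the world's x, y, z each as a share of 180 degrees, from -1 to 1, a list of three. In form: [{"claw": claw, "delta_pos": [tx, ty, tz], "delta_rot": [rx, ry, rz]}, ...]. A call has 1 to 10 rows; each row is the pose to reach, as a shift and turn from the pose commanded when the call began, turning the shorter way round; what a row does not reach only later rows make up. A row lasts 1/8 s, in which the tool goes at most 62.5 mm and 10.7 degrees, less where a joint would pass 70% of its speed; a pose out of reach is approached as far as the arm can. A call with a number of a shift or a turn outside -1 to 1 is refused whole. A call with a gripper value outside its range is refused whole. The fingers move at their own pace and stop on an object; FORCE is the grip in N (left out, the last holds). Time passes only in rows, so rows that repeat a pose let the fingers close. It gives the time, the measured TCP pose, the force, the opening and the grip force at its end, in the units of the state.
- sensors.sense(): the state, without advancing time (a new reading comes with each control period).
- eyes.camera(name): name is "side" or "top" or "wrist"; returns a dict with "image" (420x560x3 uint8, red, green, blue), "camera_matrix" (3x3 intrinsics, pixels), "extrinsics" (4x4, takes a point from camera to world coordinates). Camera axes: x right, y up, looking along -z (the intrinsics and any distortion apply to the point x, -y, -z); pixel columns grow to the right and rows downward; lengths in mm; the calibration is good to about 2 mm. A picture is of the moment at which its call begins. There is no depth.
- ctrl.hand_in(): hands the job in; it is judged then, once.
Trained networks look in a picture, given as the dict that the camera call returned (one of the last four; its "shot" number tells which), for a name from the list of things; names that differ only in an ending like _2 or _b are one class to them, and where a whole thing is asked for, a point or a joint stands for the part that bears it (a point fixed in the world has none). Each returns a list of dicts, best first, with "conf" (0 to 1); they miss things now and then, are a little off and sometimes report something else, mostly with a low value. They report only what shows in the picture. A call takes as long as a camera call. They do not tell look-alikes from the thing itself.
- eyes.silhouettes(picture, name): "pixels" (420x560 bool, what is visible of it) and "location" ([column, row] in pixels, amid what is visible of it).
The state is a dict: "time": time; "joints": joint angles; "joint_vel": joint speeds; "joint_torque": joint torques, N m; "position": TCP position; "ee_rot": TCP orientation; "ft_force": force on the tool from outside, world axes, zero at the start; "wrist_torque": the same for the moment, N m; "finger_gap": finger opening in mm; "grasp_force": force on a finger pad.
Only numpy, scipy, OpenCV 4.12 (cv2) and the standard library are available. Lean on these libraries where they do the work, as an engineer would, in place of code of your own. Each camera call takes 0.05 s, during which the arm holds its last target. There are 200 camera calls.

## Working session

There is one attempt and no reset: what is moved stays moved. The work goes in short steps, Python scripts to look and compute and a shell command to move; the robot and the scene stay as the last step left them, time stands still between calls to the robot, and variables do not carry over. Pictures are saved under pics/ and viewed, at most 14 in all, crops included, and the job is handed in when it is done.

```bash
ls; mkdir -p pics; python3 - <<'E'
from station import sensors, eyes, ctrl
import cv2, numpy as np
print({k:np.round(v,3) if not isinstance(v,dict) else v for k,v in sensors.sense().items()}, ctrl.grasp_offset)
for n in ("top","side"):
    p=eyes.camera(n); cv2.imwrite(f"pics/{n}0.png",p["image"][:,:,::-1])
    print(n,p["camera_matrix"].round(1).tolist(),p["extrinsics"].round(3).tolist(), [k for k in p])
    for o in "egg_small egg_medium egg_large egg_giant nest_small nest_medium nest_large nest_giant pot elephant".split():
        print(o,[(round(d["conf"],2),np.round(d["location"]).tolist(),int(d["pixels"].sum())) for d in eyes.silhouettes(p,o)])
E
```

```text
pics
{'time': np.float64(0.0), 'joints': array([-1.211,  0.478,  0.022,  1.556, -0.012,  1.109, -0.083]), 'joint_vel': array([-0.   , -0.   ,  0.001, -0.   , -0.002, -0.001,  0.   ]), 'joint_torque': array([ 1.0000e-03, -5.9647e+01,  1.6080e+00, -2.8121e+01,  1.2000e-02,
        9.0000e-03, -0.0000e+00]), 'position': array([304.119, 601.888, 192.646]), 'ee_rot': array([ 0.232,  0.973, -0.001, -0.   ]), 'ft_force': array([ 0.258, -0.384,  0.443]), 'wrist_torque': array([-0.025, -0.019,  0.023]), 'grasp_force': np.float64(0.0), 'finger_gap': np.float64(85.515)} -18.700000000000003
top [[407.1, 0.0, 280.9], [0.0, 407.1, 210.3], [0.0, 0.0, 1.0]] [[0.012, 0.995, -0.094, 475.108], [-1.0, 0.014, 0.019, 38.281], [0.021, 0.094, 0.995, 998.4], [0.0, 0.0, 0.0, 1.0]] ['image', 'camera_matrix', 'extrinsics', 'shot']
egg_small []
egg_medium [(0.74, [87.0, 258.0], 361), (0.72, [129.0, 253.0], 331)]
egg_large [(0.74, [130.0, 162.0], 504), (0.7, [138.0, 211.0], 520), (0.36, [129.0, 250.0], 344)]
egg_giant [(0.9, [180.0, 215.0], 588), (0.44, [138.0, 206.0], 499)]
nest_small [(0.76, [371.0, 214.0], 125
[... 289 characters left out ...]
0, 1.0]] [[0.942, 0.264, -0.208, 343.579], [-0.336, 0.737, -0.586, -619.381], [-0.001, 0.622, 0.783, 902.078], [0.0, 0.0, 0.0, 1.0]] ['image', 'camera_matrix', 'extrinsics', 'shot']
egg_small [(0.79, [251.0, 178.0], 201)]
egg_medium [(0.83, [185.0, 100.0], 227), (0.69, [199.0, 130.0], 290)]
egg_large [(0.81, [273.0, 107.0], 350), (0.58, [240.0, 119.0], 374)]
egg_giant [(0.57, [240.0, 145.0], 565), (0.57, [238.0, 118.0], 406)]
nest_small [(0.75, [311.0, 296.0], 1534), (0.65, [328.0, 332.0], 1854)]
nest_medium [(0.73, [283.0, 343.0], 1899)]
nest_large [(0.6, [272.0, 303.0], 1658)]
nest_giant [(0.61, [329.0, 333.0], 1824)]
pot [(0.84, [202.0, 154.0], 358)]
elephant [(0.25, [237.0, 118.0], 379)]
```

```bash
python3 - <<'E'
import cv2
a=cv2.imread("pics/top0.png")[120:320,60:460]; cv2.imwrite("pics/top0c.png",cv2.resize(a,None,fx=2,fy=2,interpolation=2))
a=cv2.imread("pics/side0.png")[60:260,130:330]; cv2.imwrite("pics/side0c.png",cv2.resize(a,None,fx=3,fy=3,interpolation=2))
E
```

```text
(no output)
```

View pics/top0c.png

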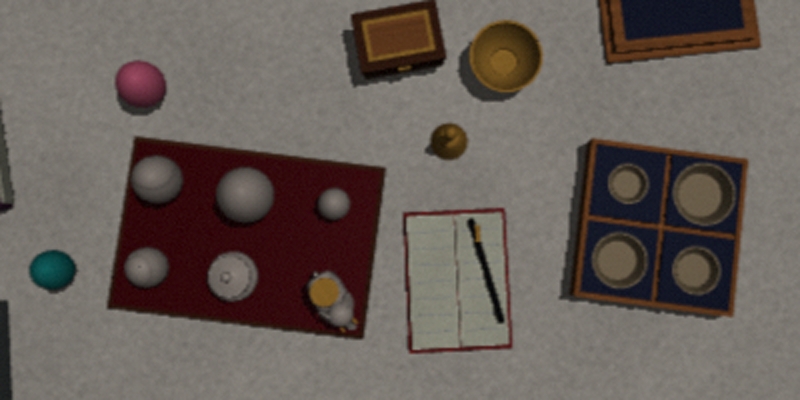

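View pics/side0c.png

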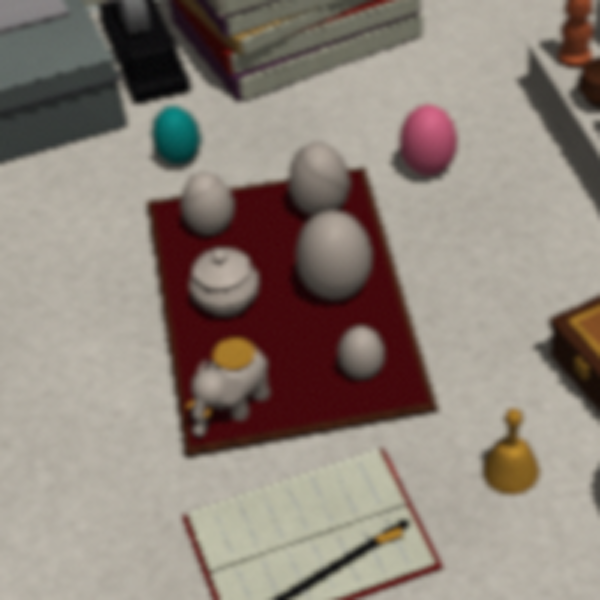

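The top view shows, in full-image pixels, the eggs large (138,210), giant (182,217), small (227,222) and medium (133,253), with the pot at (176,258) and the elephant at (225,270).
The hollows are small (374,212), giant (412,217), large (369,250) and medium (408,255).
Things that could be mistaken for the marble eggs: the pink egg (130,162), the turquoise egg (87,255), the pot (176,258) and the brass bell (285,190). The four grey eggs on the maroon board match the description.

```bash
cat > h.py <<'E'
import numpy as np, cv2
from station import sensors, eyes, ctrl
def ray(p,uv):
    E=p["extrinsics"];d=np.linalg.inv(p["camera_matrix"])@[uv[0],uv[1],1.]
    d=E[:3,:3]@(d*[1,-1,-1]);return E[:3,3],d/np.linalg.norm(d)
def at_z(p,uv,z):
    o,d=ray(p,uv);return o+d*(z-o[2])/d[2]
def proj(p,X):
    E=p["extrinsics"];c=(np.asarray(X)-E[:3,3])@E[:3,:3]*[1,-1,-1]
    q=c@p["camera_matrix"].T;return q[...,:2]/q[...,2:]
def tri(rs):
    A=0;b=0
    for o,d in rs: M=np.eye(3)-np.outer(d,d);A=A+M;b=b+M@o
    X=np.linalg.solve(A,b);return X,[float(np.linalg.norm((np.eye(3)-np.outer(d,d))@(X-o))) for o,d in rs]
def cream(p):   # hollow rims: ellipse per lining blob
    h=cv2.cvtColor(p["image"],cv2.COLOR_RGB2LAB).astype(int);return h
DIM={"egg_small":(38,47,21,15),"egg_medium":(47,59,26,19),"egg_large":(56,70,31,22),"egg_giant":(65,81,36,26)}
def eggpts(n):
    D,H,w,f=DIM[n];P=[];a=np.linspace(0,2*np.pi,40,endpoint=False)
    zl=w/np.sqrt(1-(f/D)**2)
    for z in np.linspace(0,H,25):
        r=D/2*np.sqrt(max(0,1-((z-w)/(zl if z<w else H-w))**2));P.append(np.c_[r*np.cos(a),r*np.sin(a),0*a+z])
    return np.vstack(P)
def hull_c(p,n,X):  # centroid and area of the model's silhouette
    h=cv2.convexHull(proj(p,eggpts(n)+X).astype(np.float32));m=cv2.moments(h);return np.array([m["m10"]/m["m00"],m["m01"]/m["m00"]]),m["m00"]
E
python3 - <<'E'
from h import *
from scipy.optimize import least_squares
T=eyes.camera("top");S=eyes.camera("side")
def lab(p):return cv2.cvtColor(p["image"],cv2.COLOR_RGB2LAB).astype(int)
seed={"egg_large":((138,210),(236,119)),"egg_giant":((182,217),(241,145)),"egg_small":((227,222),(250,178)),"egg_medium":((133,253),(199,128))}
def blob(p,s):
    h=lab(p);m=((h[...,1]<139)&(h[...,0]>60)).astype(np.uint8)
    m=cv2.morphologyEx(m,cv2.MORPH_OPEN,np.ones((3,3)))
    n,l,st,c=cv2.connectedComponentsWithStats(m,connectivity=4);i=l[s[1],s[0]];return c[i],st[i,4]
for n,(a,b) in seed.items():
    A,sa=blob(T,a);B,sb=blob(S,b)
    if n in("egg_large","egg_giant"):
        d=[q for q in eyes.silhouettes(S,n) if np.hypot(*(q["location"]-np.array(b)))<15]
        if d: ys,xs=np.nonzero(d[0]["pixels"]);B=np.array([xs.mean(),ys.mean()]);sb=len(xs)
    X0,_=tri([ray(T,A),ray(S,B)])
    f=lambda x:np.r_[hull_c(T,n,x)[0]-A,hull_c(S,n,x)[0]-B]
    r=least_squares(f,X0-[0,0,30]);
    print(n,r.x.round(1),"res",r.fun.round(1),"areas",sa,round(hull_c(T,n,r.x)[1]),sb,round(hull_c(S,n,r.x)[1]),A.round(1),B.round(1))
rims={"nest_small":((374,212),),"nest_giant":((412,217),),"nest_large":((369,250),),"nest_medium":((408,255),)}
side={"nest_small":(311,296),"nest_giant":(329,333),"nest_large":(272,303),"nest_medium":(283,343)}
def rim(p,s):
    h=lab(p);m=(h[...,2]>128).astype(np.uint8)
    n,l,st,c=cv2.connectedComponentsWithStats(m,connectivity=4);i=l[s[1],s[0]]
    cs,_=cv2.findContours((l==i).astype(np.uint8),cv2.RETR_EXTERNAL,cv2.CHAIN_APPROX_NONE)
    e=cv2.fitEllipse(cv2.convexHull(max(cs,key=len)));return np.array(e[0]),np.array(e[1])
for n in rims:
    A,ea=rim(T,rims[n][0]);B,eb=rim(S,side[n]);X,r=tri([ray(T,A),ray(S,B)])
    print(n,X.round(1),np.round(r,1),A.round(1),(ea*970/407).round(0),B.round(1),eb.round(1))
E
```

```text
egg_large [565.8 355.1   8.9] res [ 0.2  0.1  0.  -0.4] areas 389 490 377 396 [137.6 208.3] [236.2 119.2]
egg_giant [548.3 244.9  14. ] res [ 1.1  0.4  0.3 -0.7] areas 498 641 580 588 [182.7 215.7] [241.2 144.8]
egg_small [540.7 149.8   3.2] res [-0.8 -0.1  0.2  1.2] areas 160 201 198 207 [227.  220.8] [250.1 176.6]
egg_medium [ 600.5  497.7 -627.1] res [ 23.  -37.6 -42.8   5. ] areas 294 121 191381 122 [132.6 252.8] [288.9 213. ]
nest_small [ 567.6 -202.7   33.2] [0.6 0.6] [373.6 211.4] [47. 49.] [314.3 291.7] [21.5 24.2]
nest_giant [ 556.5 -294.5   32.3] [0.5 0.5] [411.7 216.5] [73. 75.] [326.9 333.4] [37.  40.1]
nest_large [ 476.  -191.9   32.6] [0.4 0.4] [369.4 249.7] [66. 68.] [270.5 301. ] [30.3 33.3]
nest_medium [ 465.1 -283.3   32.9] [0.4 0.4] [407.8 254.8] [56. 59.] [280.7 343.3] [29.5 30.6]
```

```bash
python3 -m inch '[{"claw":0,"delta_pos":[0.1,-0.2,0.4],"delta_rot":[0,0,-0.05]},{"claw":0,"delta_pos":[0.4,-0.6,0.5],"delta_rot":[0,0,-0.1]},{"claw":0,"delta_pos":[0.6,-0.9,0.5],"delta_rot":[0,0,-0.139]},{"claw":0,"delta_pos":[0.6,-0.9,0.5],"delta_rot":[0,0,-0.139]},{"claw":0,"delta_pos":[0.6,-0.9,0.5],"delta_rot":[0,0,-0.139]},{"claw":0,"delta_pos":[0.6,-0.9,0.5],"delta_rot":[0,0,-0.139]},{"claw":0,"delta_pos":[0.6,-0.9,0.5],"delta_rot":[0,0,-0.139]},{"claw":0,"delta_pos":[0.6,-0.9,0.5],"delta_rot":[0,0,-0.139]}]'
python3 - <<'E'
from h import *
p=eyes.camera("wrist");cv2.imwrite("pics/w1.png",p["image"][:,:,::-1]);print(p["camera_matrix"].round(1).tolist(),p["extrinsics"].round(2).tolist())
s=sensors.sense();print(s["ee_rot"].round(3),s["joints"].round(2))
for o in "egg_small egg_medium egg_large egg_giant pot elephant".split():
    print(o,[(round(d["conf"],2),np.round(d["location"]).tolist(),int(d["pixels"].sum())) for d in eyes.silhouettes(p,o)])
E
```

```text
time: 2.3
position: [484.0, 332.8, 343.6]
ee_rot: [0.437, 0.899, 0.0, -0.0]
ft_force: [0.0, 0.3, -0.4]
finger_gap: 85.7
grasp_force: 0.0
[[335.2, 0.0, 275.9], [0.0, 335.2, 207.1], [0.0, 0.0, 1.0]] [[0.79, -0.59, -0.17, 442.37], [0.62, 0.76, 0.21, 386.49], [0.0, -0.27, 0.96, 523.78], [0.0, 0.0, 0.0, 1.0]]
[ 0.436  0.9   -0.    -0.   ] [-0.91  0.23  0.24  1.58 -0.06  1.34  0.01]
egg_small [(0.97, [233.0, 270.0], 446)]
egg_medium [(0.59, [280.0, 132.0], 826), (0.57, [328.0, 64.0], 992)]
egg_large [(0.78, [397.0, 214.0], 1129), (0.57, [328.0, 184.0], 1138), (0.31, [230.0, 182.0], 1186)]
egg_giant [(0.6, [275.0, 230.0], 1547)]
pot [(0.71, [232.0, 183.0], 1149)]
elephant [(0.72, [174.0, 238.0], 1242)]
```

View pics/w1.png

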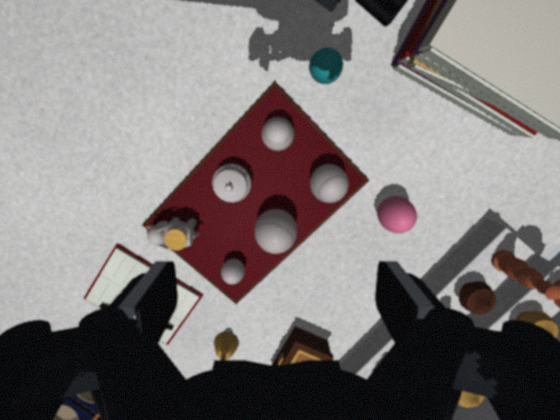

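The wrist view shows medium (278,133), large (329,184), giant (276,231) and small (233,270) on the board, with the turquoise and pink look-alikes off it.

```bash
python3 - <<'E'
from h import *
from scipy.optimize import least_squares
P={k:eyes.camera(k) for k in("wrist","top","side")}
seed={"egg_large":((329,184),(138,209),(236,119)),"egg_giant":((276,231),(182,216),(241,145)),"egg_small":((233,270),(227,222),(250,178)),"egg_medium":((278,133),(133,253),(199,128))}
N=list(seed)
sil={k:[d for n in N for d in eyes.silhouettes(P[k],n)] for k in P}
for n in N:
    obs=[]
    for k,s in zip(("wrist","top","side"),seed[n]):
        c=[]
        for d in sil[k]:
            ys,xs=np.nonzero(d["pixels"]);q=np.array([xs.mean(),ys.mean()])
            if np.hypot(*(q-s))<9:c.append((d["conf"],q,len(xs)))
        if c:
            b=max(c,key=lambda t:t[0]);obs.append((k,b[1],b[2]))
    f=lambda x:np.concatenate([(hull_c(P[k],n,x)[0]-q) for k,q,a in obs])
    x0=at_z(P["wrist"],seed[n][0],30);x0[2]=8
    r=least_squares(f,x0)
    w=[o for o in obs if o[0]=="wrist"]
    g=lambda x:hull_c(P["wrist"],n,np.r_[x,8])[0]-w[0][1]
    print(n,r.x.round(1),r.fun.round(1),[(k,a,round(hull_c(P[k],n,r.x)[1])) for k,q,a in obs],"wrist only z=8",least_squares(g,x0[:2]).x.round(1) if w else None)
E
```

```text
egg_large [565.8 354.4   8.1] [-0.2 -0.3  0.4 -0.7 -0.3  0.2] [('wrist', 1226, 1183), ('top', 472, 489), ('side', 394, 395)] wrist only z=8 [566.4 354.3]
egg_giant [548.3 248.3   8. ] [-0. -0.] [('side', 593, 581)] wrist only z=8 None
egg_small [540.3 148.4   8. ] [-0.  -0.6  0.6 -0.6  0.2 -0.4] [('wrist', 430, 474), ('top', 182, 202), ('side', 213, 209)] wrist only z=8 [541.1 147.6]
egg_medium [462.6 364.    7.8] [-0.2 -0.4  0.4 -1.  -0.3 -0.4] [('wrist', 871, 870), ('top', 328, 351), ('side', 290, 286)] wrist only z=8 [463.2 363.8]
```

```bash
python3 -m inch '[{"claw":0,"delta_pos":[0.187,-0.614,-0.7],"delta_rot":[0,0,0]},{"claw":0,"delta_pos":[0.187,-0.614,-0.7],"delta_rot":[0,0,0]},{"claw":0,"delta_pos":[0.187,-0.614,-0.7],"delta_rot":[0,0,0]},{"claw":0,"delta_pos":[0.187,-0.614,-0.7],"delta_rot":[0,0,0]},{"claw":0,"delta_pos":[0.187,-0.614,-0.7],"delta_rot":[0,0,0]},{"claw":0,"delta_pos":[0.187,-0.614,-0.7],"delta_rot":[0,0,0]},{"claw":0,"delta_pos":[0.187,-0.614,-0.7],"delta_rot":[0,0,0]}]' 30
python3 - <<'E'
from h import *
from scipy.optimize import least_squares
p=eyes.camera("wrist");cv2.imwrite("pics/w2.png",p["image"][:,:,::-1]);s=sensors.sense();print(s["position"])
n="egg_small"
for d in eyes.silhouettes(p,n):
    ys,xs=np.nonzero(d["pixels"]);q=np.array([xs.mean(),ys.mean()])
    print(d["conf"],q.round(1),len(xs),ys.max(),hull_c(p,n,np.array([540.5,148.2,8])),least_squares(lambda x:hull_c(p,n,np.r_[x,8])[0]-q,[540,148]).x)
E
```

```text
time: 4.28
position: [541.0, 149.8, 134.6]
ee_rot: [0.437, 0.9, 0.001, 0.0]
ft_force: [0.7, 0.6, -0.3]
finger_gap: 85.4
grasp_force: 0.0
[541.16534709 150.21731821 134.87055592]
0.64 [272.9 194.6] 1479 216 (array([273.21051481, 193.71057429]), 1515.4806772486772) [540.79256998 147.44469824]
```

View pics/w2.png

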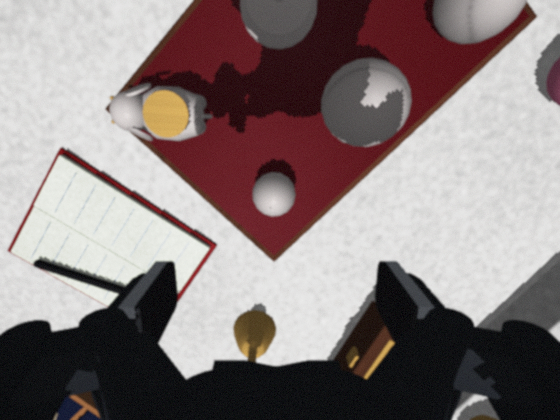

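```bash
python3 -m inch '[{"claw":0,"delta_pos":[0,-0.001,-0.15],"delta_rot":[0,0,0]},{"claw":0,"delta_pos":[0,-0.001,-0.25],"delta_rot":[0,0,0]},{"claw":0,"delta_pos":[0,-0.001,-0.33],"delta_rot":[0,0,0]},{"claw":0,"delta_pos":[0,-0.001,-0.36],"delta_rot":[0,0,0]},{"claw":0,"delta_pos":[0,-0.001,-0.382],"delta_rot":[0,0,0]},{"claw":0,"delta_pos":[0,-0.001,-0.382],"delta_rot":[0,0,0]},{"claw":0,"delta_pos":[0,-0.001,-0.382],"delta_rot":[0,0,0]},{"claw":0,"delta_pos":[0,-0.001,-0.382],"delta_rot":[0,0,0]}]' 30
python3 -m inch '[{"claw":0.3,"delta_pos":[0,0,0],"delta_rot":[0,0,0]},{"claw":0.45,"delta_pos":[0,0,0],"delta_rot":[0,0,0]},{"claw":0.6,"delta_pos":[0,0,0],"delta_rot":[0,0,0]},{"claw":1,"delta_pos":[0,0,0],"delta_rot":[0,0,0]},{"claw":1,"delta_pos":[0,0,0],"delta_rot":[0,0,0]},{"claw":1,"delta_pos":[0,0,0],"delta_rot":[0,0,0]},{"claw":1,"delta_pos":[0,0,0],"delta_rot":[0,0,0]},{"claw":1,"delta_pos":[0,0,0],"delta_rot":[0,0,0]}]' 30
python3 - <<'E'
from h import *
p=eyes.camera("wrist");cv2.imwrite("pics/w3.png",p["image"][:,:,::-1])
E
```

```text
time: 5.38
position: [540.9, 148.2, 19.6]
ee_rot: [0.437, 0.899, 0.0, 0.0]
ft_force: [0.4, 0.4, -0.6]
finger_gap: 85.4
grasp_force: 0.0
time: 6.38
position: [540.5, 148.0, 19.0]
ee_rot: [0.437, 0.899, 0.0, 0.0]
ft_force: [0.8, 0.5, 0.3]
finger_gap: -0.0
grasp_force: 0.0
```

View pics/w3.png

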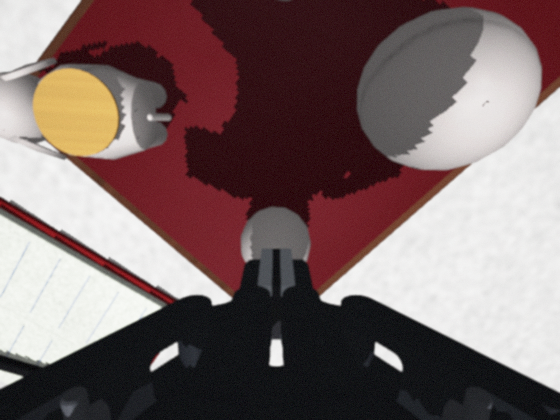

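The fingers closed on nothing: the egg stands at (275,240), just beyond the fingertips at (275,265).

```bash
python3 - <<'E'
from h import *
from scipy.optimize import least_squares
p=eyes.camera("wrist");s=sensors.sense();t=s["position"]
print(t,p["extrinsics"].round(2).tolist())
print("tcp px",proj(p,t),"40 above",proj(p,t+[0,0,40]))
for k in("wrist","top","side"):
    p=eyes.camera(k)
    print(k,"predicted",hull_c(p,"egg_small",np.array([540.6,148,8])))
    for d in eyes.silhouettes(p,"egg_small"):
        ys,xs=np.nonzero(d["pixels"]);q=np.array([xs.mean(),ys.mean()]);print(d["conf"],q,len(xs),(xs.min(),xs.max(),ys.min(),ys.max()))
    a=p["image"]
    if k=="side": cv2.imwrite("pics/s3.png",cv2.resize(a[100:240,170:330,::-1],None,fx=4,fy=4,interpolation=2))
E
```

```text
[540.47913001 147.99553     19.00368348] [[0.79, -0.59, -0.17, 498.74], [0.62, 0.76, 0.21, 201.74], [0.0, -0.27, 0.96, 199.15], [0.0, 0.0, 0.0, 1.0]]
tcp px [274.79551387 235.15309867] 40 above [274.65580461 266.14460432]
wrist predicted (array([274.92603294, 243.53763362]), 4125.110532479361)
0.96 [274.61583578 233.95931085] 2728 (np.int64(240), np.int64(309), np.int64(207), np.int64(260))
top predicted (array([226.67842608, 220.59439376]), 202.45371584163513)
side predicted (array([250.37730997, 176.96353314]), 208.63740790868178)
0.53 [249.99438202 177.3258427 ] 178 (np.int64(243), np.int64(257), np.int64(171), np.int64(184))
```

View pics/s3.png

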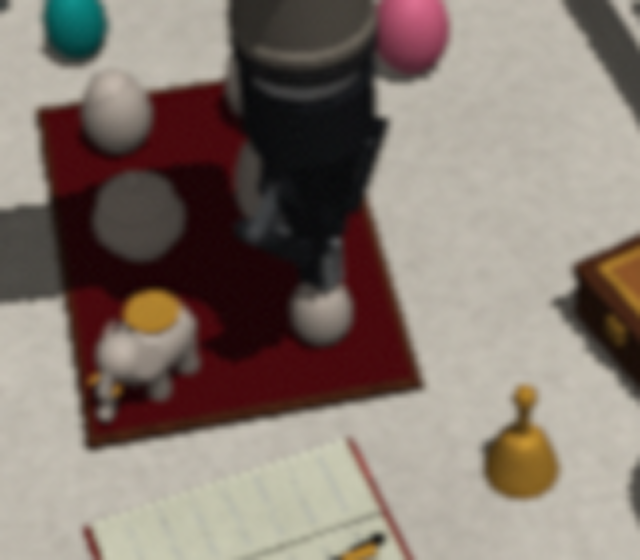

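```bash
python3 -m inch '[{"claw":1,"delta_pos":[0,0,0.1],"delta_rot":[0,0,0]},{"claw":1,"delta_pos":[0,0,0.3],"delta_rot":[0,0,0]},{"claw":1,"delta_pos":[0,0,0.4],"delta_rot":[0,0,0]},{"claw":1,"delta_pos":[0,0,0.4],"delta_rot":[0,0,0]},{"claw":1,"delta_pos":[0,0,0.4],"delta_rot":[0,0,0]}]' 30
python3 - <<'E'
from h import *
t=sensors.sense()["position"]
S=eyes.camera("side");W=eyes.camera("wrist");T=eyes.camera("top")
for p in (S,W): print([proj(p,t+[0,0,z]).round(1).tolist() for z in(0,20,40,60)])
a=cv2.resize(S["image"][90:190,190:330,::-1],(560,400),interpolation=2);b=cv2.resize(W["image"][160:310,170:380,::-1],(560,400),interpolation=2)
cv2.imwrite("pics/sw4.png",cv2.resize(np.vstack([a,b]),(420,600)))
E
```

```text
time: 7.4
position: [539.8, 147.9, 138.3]
ee_rot: [0.437, 0.9, -0.0, -0.0]
ft_force: [-0.3, 0.1, 0.1]
finger_gap: 0.3
grasp_force: 0.0
[[247.8, 145.6], [247.3, 139.3], [246.8, 132.7], [246.3, 125.9]]
[[275.3, 235.5], [275.3, 249.4], [275.1, 266.7], [275.0, 288.9]]
```

View pics/sw4.png

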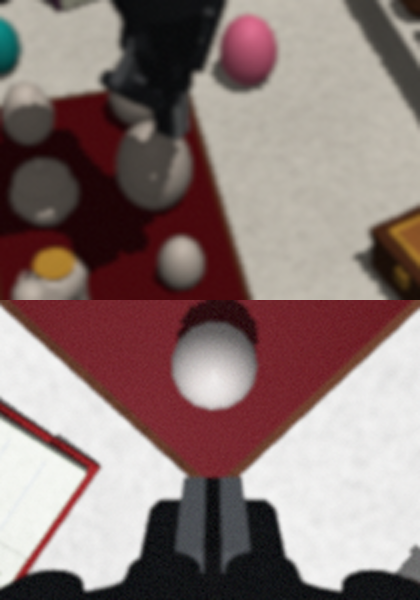

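The side view puts the fingertips at about (248,136) and the wrist view at row 248. Both place the real tips about 40 mm above the reported TCP, so I'll allow for that and go down watching the force.

```bash
python3 -m inch '[{"claw":0,"delta_pos":[0,0,0],"delta_rot":[0,0,0]},{"claw":0,"delta_pos":[0,0,0],"delta_rot":[0,0,0]},{"claw":0,"delta_pos":[0,0,-0.1],"delta_rot":[0,0,0]},{"claw":0,"delta_pos":[0,0,-0.25],"delta_rot":[0,0,0]},{"claw":0,"delta_pos":[0,0,-0.38],"delta_rot":[0,0,0]},{"claw":0,"delta_pos":[0,0,-0.42],"delta_rot":[0,0,0]},{"claw":0,"delta_pos":[0,0,-0.44],"delta_rot":[0,0,0]},{"claw":0,"delta_pos":[0,0,-0.45],"delta_rot":[0,0,0]},{"claw":0,"delta_pos":[0,0,-0.45],"delta_rot":[0,0,0]}]' 30
python3 - <<'E'
from h import *
W=eyes.camera("wrist");S=eyes.camera("side")
a=cv2.resize(W["image"][:,:,::-1],(400,300));b=cv2.resize(S["image"][110:210,190:323,::-1],(400,300),interpolation=2)
cv2.imwrite("pics/w5.png",np.hstack([a,b]))
E
```

```text
time: 8.68
position: [541.2, 148.3, 4.9]
ee_rot: [0.437, 0.899, 0.001, 0.001]
ft_force: [0.3, 0.5, -0.4]
finger_gap: 85.3
grasp_force: 0.0
```

View pics/w5.png

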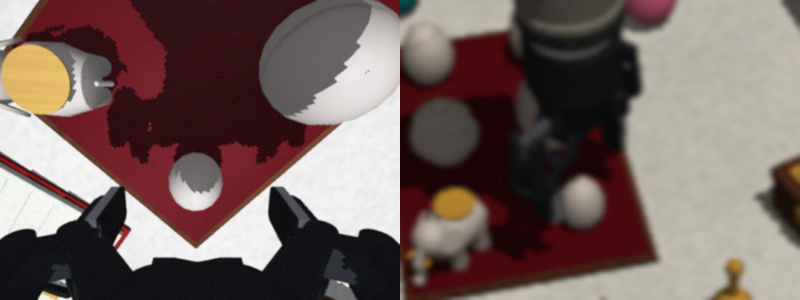

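The egg sits centred between the open fingers, at (274,254) in full-image pixels. Going on down.

```bash
python3 -m inch '[{"claw":0,"delta_pos":[0,0,-0.03],"delta_rot":[0,0,0]},{"claw":0,"delta_pos":[0,0,-0.05],"delta_rot":[0,0,0]},{"claw":0,"delta_pos":[0,0,-0.07],"delta_rot":[0,0,0]},{"claw":0,"delta_pos":[0,0,-0.08],"delta_rot":[0,0,0]},{"claw":0,"delta_pos":[0,0,-0.08],"delta_rot":[0,0,0]}]' 30
python3 -m inch '[{"claw":0.3,"delta_pos":[0,0,0],"delta_rot":[0,0,0]},{"claw":0.4,"delta_pos":[0,0,0],"delta_rot":[0,0,0]},{"claw":0.5,"delta_pos":[0,0,0],"delta_rot":[0,0,0]},{"claw":0.6,"delta_pos":[0,0,0],"delta_rot":[0,0,0]},{"claw":0.7,"delta_pos":[0,0,0],"delta_rot":[0,0,0]},{"claw":1,"delta_pos":[0,0,0],"delta_rot":[0,0,0]},{"claw":1,"delta_pos":[0,0,0],"delta_rot":[0,0,0]}]' 30
```

```text
time: 9.4
position: [540.3, 147.9, -20.3]
ee_rot: [0.437, 0.899, -0.0, -0.0]
ft_force: [0.3, 0.5, -0.4]
finger_gap: 85.4
grasp_force: 0.0
time: 10.28
position: [540.6, 148.0, -19.6]
ee_rot: [0.437, 0.899, 0.0, 0.0]
ft_force: [-1.0, -0.3, 4.9]
finger_gap: 36.0
grasp_force: 29.8
```

```bash
python3 -m inch '[{"claw":0.4,"delta_pos":[0,0,0],"delta_rot":[0,0,0]},{"claw":0.4,"delta_pos":[0,0,0],"delta_rot":[0,0,0]},{"claw":0.4,"delta_pos":[0,0,-0.015],"delta_rot":[0,0,0]},{"claw":0.4,"delta_pos":[0,0,-0.03],"delta_rot":[0,0,0]},{"claw":0.4,"delta_pos":[0,0,-0.03],"delta_rot":[0,0,0]},{"claw":0.5,"delta_pos":[0,0,-0.03],"delta_rot":[0,0,0]},{"claw":0.6,"delta_pos":[0,0,-0.03],"delta_rot":[0,0,0]},{"claw":1,"delta_pos":[0,0,-0.03],"delta_rot":[0,0,0]},{"claw":1,"delta_pos":[0,0,-0.03],"delta_rot":[0,0,0]},{"claw":1,"delta_pos":[0,0,-0.03],"delta_rot":[0,0,0]}]' 30
python3 - <<'E'
from h import *
W=eyes.camera("wrist");S=eyes.camera("side")
a=cv2.resize(W["image"][150:330,160:400,::-1],(400,300),interpolation=2);b=cv2.resize(S["image"][110:210,190:323,::-1],(400,300),interpolation=2)
cv2.imwrite("pics/w6.png",np.hstack([a,b]))
E
```

```text
time: 11.52
position: [540.6, 148.0, -28.8]
ee_rot: [0.437, 0.899, 0.0, 0.0]
ft_force: [-1.1, -0.6, 3.6]
finger_gap: 36.2
grasp_force: 30.1
```

View pics/w6.png

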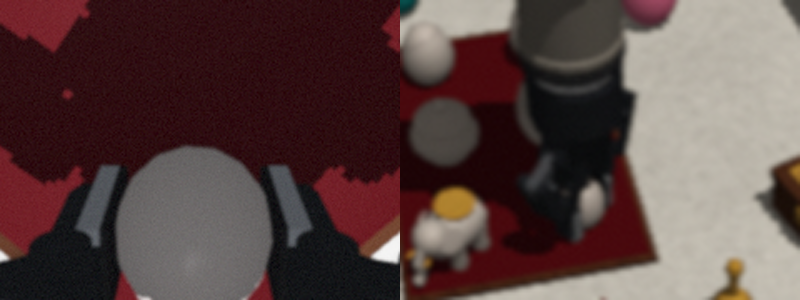

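```bash
python3 - <<'E'
from h import *
s=sensors.sense();t=s["position"];from scipy.spatial.transform import Rotation as R
Q=R.from_quat(s["ee_rot"]).as_matrix();print(Q.round(2).tolist())
p=eyes.camera("side")
for sg in(1,-1):
  for z in (0,10,20,30,40): print(sg,z,[proj(p,np.r_[t[:2],z]+a*Q[:,0]*sg+b*Q[:,1]).round(1).tolist() for a in(11,) for b in(-22,22)])
p=eyes.camera("wrist")
for z in (0,10,20,30,40): print("w",z,[proj(p,np.r_[t[:2],z]+a*Q[:,0]+b*Q[:,1]).round(1).tolist() for a in(-11,11) for b in(-18,18)])
E
```

```text
[[-0.62, 0.79, 0.0], [0.79, 0.62, 0.0], [-0.0, 0.0, -1.0]]
1 0 [[242.4, 188.8], [252.2, 177.8]]
1 10 [[242.2, 186.2], [252.1, 175.2]]
1 20 [[241.9, 183.5], [251.9, 172.5]]
1 30 [[241.7, 180.9], [251.7, 169.8]]
1 40 [[241.4, 178.2], [251.5, 167.1]]
-1 0 [[249.6, 192.3], [259.4, 181.2]]
-1 10 [[249.4, 189.7], [259.2, 178.6]]
-1 20 [[249.2, 187.1], [259.1, 175.9]]
-1 30 [[249.0, 184.4], [259.0, 173.2]]
-1 40 [[248.8, 181.7], [258.8, 170.5]]
w 0 [[238.6, 276.4], [310.8, 276.3], [237.2, 235.0], [312.1, 234.9]]
w 10 [[236.4, 286.4], [313.0, 286.3], [234.8, 242.8], [314.4, 242.7]]
w 20 [[233.9, 297.8], [315.4, 297.7], [232.0, 251.7], [317.1, 251.6]]
w 30 [[231.0, 310.8], [318.2, 310.6], [228.9, 261.9], [320.1, 261.7]]
w 40 [[227.7, 325.7], [321.4, 325.5], [225.3, 273.7], [323.6, 273.5]]
```

Matching both views puts the tips at z≈17, only 9 mm above the egg's foot, which would hit the tray rim. I'll regrip 5 mm higher, then lift.

```bash
python3 -m inch '[{"claw":0.45,"delta_pos":[0,0,0],"delta_rot":[0,0,0]},{"claw":0.45,"delta_pos":[0,0,0],"delta_rot":[0,0,0]},{"claw":0.45,"delta_pos":[0,0,0.016],"delta_rot":[0,0,0]},{"claw":0.45,"delta_pos":[0,0,0.016],"delta_rot":[0,0,0]},{"claw":0.55,"delta_pos":[0,0,0.016],"delta_rot":[0,0,0]},{"claw":1,"delta_pos":[0,0,0.016],"delta_rot":[0,0,0]},{"claw":1,"delta_pos":[0,0,0.016],"delta_rot":[0,0,0]},{"claw":1,"delta_pos":[0,0,0.016],"delta_rot":[0,0,0]},{"claw":1,"delta_pos":[0,0,0.016],"delta_rot":[0,0,0]}]' 35
python3 -m inch '[{"claw":1,"delta_pos":[0,0,0.03],"delta_rot":[0,0,0]},{"claw":1,"delta_pos":[0,0,0.1],"delta_rot":[0,0,0]},{"claw":1,"delta_pos":[0,0,0.22],"delta_rot":[0,0,0]},{"claw":1,"delta_pos":[0,0,0.35],"delta_rot":[0,0,0]},{"claw":1,"delta_pos":[0.01,-0.1,0.4],"delta_rot":[0,0,0]},{"claw":1,"delta_pos":[0.03,-0.25,0.4],"delta_rot":[0,0,0]},{"claw":1,"delta_pos":[0.05,-0.4,0.4],"delta_rot":[0,0,0]},{"claw":1,"delta_pos":[0.07,-0.55,0.4],"delta_rot":[0,0,0]},{"claw":1,"delta_pos":[0.09,-0.7,0.4],"delta_rot":[0,0,0]},{"claw":1,"delta_pos":[0.09,-0.8,0.4],"delta_rot":[0,0,0]}]' 35
```

```text
time: 12.85
position: [540.6, 148.1, -23.9]
ee_rot: [0.437, 0.899, 0.0, 0.0]
ft_force: [-1.8, 0.1, 4.4]
finger_gap: 36.0
grasp_force: 34.7
time: 14.1
position: [567.4, -94.7, 96.1]
ee_rot: [0.438, 0.899, -0.0, 0.0]
ft_force: [0.1, 1.1, -0.7]
finger_gap: 36.1
grasp_force: 35.2
```

```bash
python3 -m inch '[{"claw":1,"delta_pos":[0,-0.15,0],"delta_rot":[0,0,0]},{"claw":1,"delta_pos":[0,-0.28,-0.02],"delta_rot":[0,0,0]},{"claw":1,"delta_pos":[0,-0.369,-0.1],"delta_rot":[0,0,0]},{"claw":1,"delta_pos":[0,-0.369,-0.1],"delta_rot":[0,0,0]},{"claw":1,"delta_pos":[0,-0.369,-0.1],"delta_rot":[0,0,0]}]' 35
python3 - <<'E'
from h import *
t=sensors.sense()["position"];print(t)
W=eyes.camera("wrist");cv2.imwrite("pics/w7.png",W["image"][:,:,::-1])
h=cv2.cvtColor(W["image"],cv2.COLOR_RGB2LAB).astype(int)
for n,c in {"nest_small":[567.6,-202.7,34],"nest_giant":[556.5,-294.5,34],"nest_large":[476,-191.9,34],"nest_medium":[465.1,-283.3,34]}.items():
    print(n,proj(W,np.array(c)).round(1))
m=(h[...,2]>131).astype(np.uint8)
k,l,st,c=cv2.connectedComponentsWithStats(m)
for i in range(1,k):
    if st[i,4]>800:
        cs,_=cv2.findContours((l==i).astype(np.uint8),0,1);e=cv2.fitEllipse(cv2.convexHull(cs[0]));print(st[i].tolist(),np.round(e[0],1),np.round(e[1],1),at_z(W,e[0],34).round(1))
E
```

```text
time: 14.72
position: [567.6, -201.7, 66.0]
ee_rot: [0.437, 0.9, 0.0, -0.0]
ft_force: [-0.4, 0.6, -0.9]
finger_gap: 35.9
grasp_force: 35.3
[ 567.64470666 -201.6798214    66.0296375 ]
nest_small [273.8 219.2]
nest_giant [182.8 305.8]
nest_large [166.8 117.9]
nest_medium [ 77.5 219.3]
[0, 0, 380, 316, 12515] [189.9 170.1] [324.5 385.9] [ 505.2 -209.9   34. ]
[506, 0, 54, 46, 2224] [535.   16.3] [58.2 62.1] [609.6 -16.1  34. ]
[115, 62, 109, 111, 9446] [168.9 116.8] [104.9 114.5] [ 476.7 -190.5   34. ]
[524, 139, 36, 110, 2661] [712.  194.7] [189.7 375.6] [782.3 -12.8  34. ]
[36, 179, 88, 81, 5534] [ 79.4 218.8] [77.  91.2] [ 465.9 -282.2   34. ]
[240, 186, 72, 58, 3189] [275.4 219.4] [67.7 72.1] [ 568.5 -202.2   34. ]
[133, 259, 71, 49, 2213] [167.9 282.5] [42.6 75.5] [ 537.9 -285.4   34. ]
[435, 303, 125, 84, 1075] [547.7 373.4] [ 10.8 264.4] [ 809.7 -170.8   34. ]
```

View pics/w7.png

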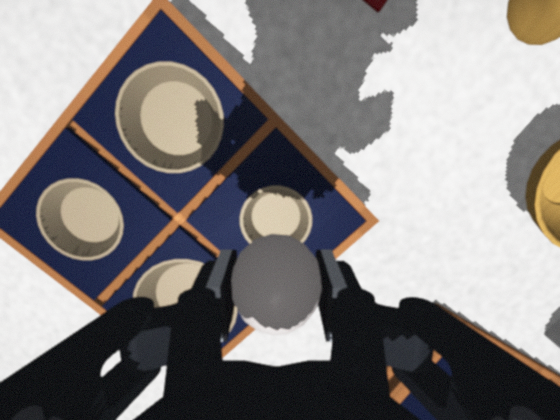

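The four hollows are at (275,219) small, (169,117) large, (79,219) medium and giant partly behind the fingers. All agree with the earlier fixes to about 1 mm, and the egg hangs over the small hollow.

```bash
python3 -m inch '[{"claw":1,"delta_pos":[0.001,0.001,-0.08],"delta_rot":[0,0,0]},{"claw":1,"delta_pos":[0.001,0.001,-0.15],"delta_rot":[0,0,0]},{"claw":1,"delta_pos":[0.001,0.001,-0.2],"delta_rot":[0,0,0]},{"claw":1,"delta_pos":[0.001,0.001,-0.225],"delta_rot":[0,0,0]},{"claw":1,"delta_pos":[0.001,0.001,-0.232],"delta_rot":[0,0,0]},{"claw":1,"delta_pos":[0.001,0.001,-0.235],"delta_rot":[0,0,0]},{"claw":1,"delta_pos":[0.001,0.001,-0.235],"delta_rot":[0,0,0]}]' 35
python3 -m inch '[{"claw":1,"delta_pos":[0,0,-0.003],"delta_rot":[0,0,0]},{"claw":1,"delta_pos":[0,0,-0.006],"delta_rot":[0,0,0]},{"claw":1,"delta_pos":[0,0,-0.006],"delta_rot":[0,0,0]}]' 35
```

```text
time: 15.65
position: [568.2, -202.6, -4.2]
ee_rot: [0.437, 0.899, 0.0, 0.0]
ft_force: [-0.5, -0.1, -0.7]
finger_gap: 36.1
grasp_force: 35.3
time: 16.02
position: [568.3, -202.6, -4.9]
ee_rot: [0.437, 0.899, 0.0, 0.0]
ft_force: [-3.9, 1.2, 11.5]
finger_gap: 35.9
grasp_force: 42.3
```

```bash
python3 -m inch '[{"claw":1,"delta_pos":[0,0,0.002],"delta_rot":[0,0,0]},{"claw":1,"delta_pos":[0,0,0.003],"delta_rot":[0,0,0]},{"claw":1,"delta_pos":[0,0,0.003],"delta_rot":[0,0,0]}]' 20
python3 - <<'E'
from h import *
W=eyes.camera("wrist");S=eyes.camera("side")
a=cv2.resize(W["image"][150:330,160:400,::-1],(400,300),interpolation=2);b=cv2.resize(S["image"][240:365,240:407,::-1],(400,300),interpolation=2)
cv2.imwrite("pics/w8.png",np.hstack([a,b]))
for f in (23.5,24.5,26,29): print(f,hull_c(S,"egg_small",np.array([568,-202.4,f]))[0].round(1),[proj(S,np.array([568,-202.4,f+47])).round(1)])
E
```

```text
time: 16.4
position: [568.3, -202.6, -4.8]
ee_rot: [0.437, 0.899, 0.0, 0.0]
ft_force: [-1.1, 0.8, 6.3]
finger_gap: 36.2
grasp_force: 39.6
23.5 [314.5 288.7] [array([315.2, 282.6])]
24.5 [314.5 288.5] [array([315.2, 282.3])]
26 [314.6 288.1] [array([315.3, 282. ])]
29 [314.6 287.4] [array([315.4, 281.2])]
```

View pics/w8.png

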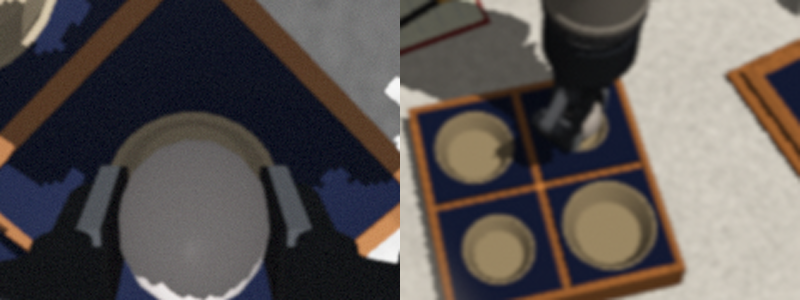

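The egg is centred in the hollow, with the fingertips just clear of the rim. Releasing.

```bash
python3 -m inch '[{"claw":0.52,"delta_pos":[0,0,0],"delta_rot":[0,0,0]},{"claw":0.48,"delta_pos":[0,0,0],"delta_rot":[0,0,0]},{"claw":0.4,"delta_pos":[0,0,0],"delta_rot":[0,0,0]},{"claw":0.35,"delta_pos":[0,0,0],"delta_rot":[0,0,0]},{"claw":0.3,"delta_pos":[0,0,0.05],"delta_rot":[0,0,0]},{"claw":0.2,"delta_pos":[0,0,0.15],"delta_rot":[0,0,0]},{"claw":0,"delta_pos":[0,0,0.3],"delta_rot":[0,0,0]},{"claw":0,"delta_pos":[0,0,0.45],"delta_rot":[0,0,0]},{"claw":0,"delta_pos":[0,0,0.5],"delta_rot":[0,0,0]},{"claw":0,"delta_pos":[0,0,0.5],"delta_rot":[0,0,0]}]' 30
python3 - <<'E'
from h import *
from scipy.optimize import least_squares
print(sensors.sense()["position"])
for k in("wrist","side","top"):
    p=eyes.camera(k);c=np.array([568,-202.4,24.5])
    pr=hull_c(p,"egg_small",c);print(k,pr)
    for d in eyes.silhouettes(p,"egg_small"):
        ys,xs=np.nonzero(d["pixels"]);q=np.array([xs.mean(),ys.mean()])
        if np.hypot(*(q-pr[0]))<15: print(d["conf"],q,len(xs),least_squares(lambda x:hull_c(p,"egg_small",np.r_[x,24.5])[0]-q,c[:2]).x)
E
```

```text
time: 17.75
position: [568.4, -202.5, 145.7]
ee_rot: [0.437, 0.899, 0.0, 0.001]
ft_force: [1.0, 0.5, -1.0]
finger_gap: 85.4
grasp_force: 0.0
[ 568.42716122 -202.50894134  145.71252476]
wrist (array([274.49704569, 193.52579847]), 1575.1518389913253)
0.65 [274.89688716 194.40596628] 1542 [ 568.74388926 -202.79678499]
side (array([314.51880433, 288.45778062]), 297.24974763719365)
0.83 [314.71803279 288.50491803] 305 [ 568.34121231 -202.63669739]
top (array([374.95346212, 210.48075749]), 212.53862468665466)
0.6 [374.14646465 210.97979798] 198 [ 566.79065413 -200.47472687]
```

```bash
python3 -m inch '[{"claw":0,"delta_pos":[-0.02,0.15,0],"delta_rot":[0,0,0]},{"claw":0,"delta_pos":[-0.05,0.3,0],"delta_rot":[0,0,0]},{"claw":0,"delta_pos":[-0.1,0.5,0],"delta_rot":[0,0,0]},{"claw":0,"delta_pos":[-0.15,0.7,0],"delta_rot":[0,0,0]},{"claw":0,"delta_pos":[-0.2,0.9,0],"delta_rot":[0,0,0]},{"claw":0,"delta_pos":[-0.2,1,0],"delta_rot":[0,0,0]}]' 30
python3 -m inch '[{"claw":0,"delta_pos":[-0.04,0.2,0],"delta_rot":[0,0,0]},{"claw":0,"delta_pos":[-0.08,0.4,0],"delta_rot":[0,0,0]},{"claw":0,"delta_pos":[-0.12,0.6,0],"delta_rot":[0,0,0]},{"claw":0,"delta_pos":[-0.15,0.8,-0.05],"delta_rot":[0,0,0]},{"claw":0,"delta_pos":[-0.15,0.887,-0.1],"delta_rot":[0,0,0]},{"claw":0,"delta_pos":[-0.15,0.887,-0.1],"delta_rot":[0,0,0]},{"claw":0,"delta_pos":[-0.15,0.887,-0.1],"delta_rot":[0,0,0]}]' 30
cat > m.py <<'E'
import sys
from h import *
from scipy.optimize import least_squares
T={"egg_medium":(462.9,363.9),"egg_large":(566,354.4),"egg_giant":(548.3,248.3)}
print(sensors.sense()["position"].round(1))
p=eyes.camera("wrist")
ds=[d for n in T for d in eyes.silhouettes(p,n)]
for n in sys.argv[1:]:
    pr=hull_c(p,n,np.r_[T[n],8]);print(n,pr)
    for d in ds:
        ys,xs=np.nonzero(d["pixels"]);q=np.array([xs.mean(),ys.mean()])
        if np.hypot(*(q-pr[0]))<25: print(round(d["conf"],2),q.round(1),len(xs),ys.min(),least_squares(lambda x:hull_c(p,n,np.r_[x,8])[0]-q,T[n]).x.round(1))
E
python3 m.py egg_medium egg_large egg_giant
```

```text
time: 18.8
position: [505.9, 101.3, 143.7]
ee_rot: [0.435, 0.9, -0.0, -0.001]
ft_force: [-0.5, -0.2, 0.4]
finger_gap: 85.5
grasp_force: 0.0
time: 19.68
position: [463.2, 362.0, 114.1]
ee_rot: [0.438, 0.899, -0.001, 0.0]
ft_force: [-0.0, -0.9, 0.0]
finger_gap: 85.1
grasp_force: 0.0
[463.2 362.  114.1]
egg_medium (array([276.22752163, 198.23023371]), 2807.779402179527)
0.74 [276.6 198.4] 2817 168 [463.2 364. ]
egg_large (array([367.3227525 , 283.23701432]), 4099.120763350045)
egg_giant (array([271.6288073 , 362.11368581]), 5394.862910862779)
0.76 [273.3 342.5] 2780 316 [537.1 265. ]
```

```bash
python3 -m inch '[{"claw":0,"delta_pos":[0.001,0.001,-0.15],"delta_rot":[0,0,0]},{"claw":0,"delta_pos":[0.001,0.001,-0.28],"delta_rot":[0,0,0]},{"claw":0,"delta_pos":[0.001,0.001,-0.36],"delta_rot":[0,0,0]},{"claw":0,"delta_pos":[0.001,0.001,-0.41],"delta_rot":[0,0,0]},{"claw":0,"delta_pos":[0.001,0.001,-0.44],"delta_rot":[0,0,0]},{"claw":0,"delta_pos":[0.001,0.001,-0.458],"delta_rot":[0,0,0]},{"claw":0,"delta_pos":[0.001,0.001,-0.458],"delta_rot":[0,0,0]},{"claw":0.2,"delta_pos":[0.001,0.001,-0.458],"delta_rot":[0,0,0]}]' 30
python3 -m inch '[{"claw":0.3,"delta_pos":[0,0,0],"delta_rot":[0,0,0]},{"claw":0.4,"delta_pos":[0,0,0],"delta_rot":[0,0,0]},{"claw":0.5,"delta_pos":[0,0,0],"delta_rot":[0,0,0]},{"claw":0.6,"delta_pos":[0,0,0],"delta_rot":[0,0,0]},{"claw":1,"delta_pos":[0,0,0],"delta_rot":[0,0,0]},{"claw":1,"delta_pos":[0,0,0],"delta_rot":[0,0,0]}]' 35
```

```text
time: 20.88
position: [463.5, 364.4, -22.3]
ee_rot: [0.437, 0.899, 0.001, 0.0]
ft_force: [-0.1, 0.4, -0.1]
finger_gap: 69.8
grasp_force: 0.0
time: 21.62
position: [463.1, 364.0, -22.5]
ee_rot: [0.437, 0.899, 0.0, -0.0]
ft_force: [-2.2, -0.6, 6.1]
finger_gap: 45.0
grasp_force: 35.3
```

```bash
python3 -m inch '[{"claw":1,"delta_pos":[0,0,0.03],"delta_rot":[0,0,0]},{"claw":1,"delta_pos":[0,0,0.12],"delta_rot":[0,0,0]},{"claw":1,"delta_pos":[0,0,0.25],"delta_rot":[0,0,0]},{"claw":1,"delta_pos":[0,0,0.37],"delta_rot":[0,0,0]},{"claw":1,"delta_pos":[0,-0.1,0.4],"delta_rot":[0,0,0]},{"claw":1,"delta_pos":[0,-0.25,0.4],"delta_rot":[0,0,0]},{"claw":1,"delta_pos":[0,-0.42,0.4],"delta_rot":[0,0,0]},{"claw":1,"delta_pos":[0,-0.6,0.4],"delta_rot":[0,0,0]},{"claw":1,"delta_pos":[0,-0.8,0.4],"delta_rot":[0,0,0]},{"claw":1,"delta_pos":[0,-1,0.4],"delta_rot":[0,0,0]}]' 35
python3 -m inch '[{"claw":1,"delta_pos":[0,-0.2,0],"delta_rot":[0,0,0]},{"claw":1,"delta_pos":[0,-0.4,0],"delta_rot":[0,0,0]},{"claw":1,"delta_pos":[0,-0.6,0],"delta_rot":[0,0,0]},{"claw":1,"delta_pos":[0.004,-0.8,0],"delta_rot":[0,0,0]},{"claw":1,"delta_pos":[0.008,-0.95,0],"delta_rot":[0,0,0]},{"claw":1,"delta_pos":[0.008,-1,-0.05],"delta_rot":[0,0,0]},{"claw":1,"delta_pos":[0.008,-1,-0.08],"delta_rot":[0,0,0]}]' 35
python3 -m inch '[{"claw":1,"delta_pos":[0,-0.1,-0.05],"delta_rot":[0,0,0]},{"claw":1,"delta_pos":[0,-0.157,-0.1],"delta_rot":[0,0,0]},{"claw":1,"delta_pos":[0,-0.157,-0.15],"delta_rot":[0,0,0]},{"claw":1,"delta_pos":[0,-0.157,-0.15],"delta_rot":[0,0,0]},{"claw":1,"delta_pos":[0,-0.157,-0.15],"delta_rot":[0,0,0]}]' 35
python3 - <<'E'
from h import *
W=eyes.camera("wrist");cv2.imwrite("pics/w9.png",W["image"][:,:,::-1])
for c in ([465.5,-282.8,34],[476.4,-191.2,34],[557,-294,34]): print(proj(W,np.array(c)).round(1))
E
```

```text
time: 22.88
position: [463.0, 62.2, 97.5]
ee_rot: [0.437, 0.9, 0.0, 0.0]
ft_force: [1.0, -0.4, -1.4]
finger_gap: 45.1
grasp_force: 36.2
time: 23.75
position: [464.8, -237.2, 72.6]
ee_rot: [0.438, 0.899, -0.0, -0.0]
ft_force: [-0.2, -0.5, -1.2]
finger_gap: 44.9
grasp_force: 36.2
time: 24.38
position: [465.9, -281.7, 28.2]
ee_rot: [0.436, 0.9, 0.0, -0.0]
ft_force: [-0.2, -0.1, -0.9]
finger_gap: 44.6
grasp_force: 36.2
[273.  239.8]
[402.3 118.5]
[379.7 340. ]
```

View pics/w9.png

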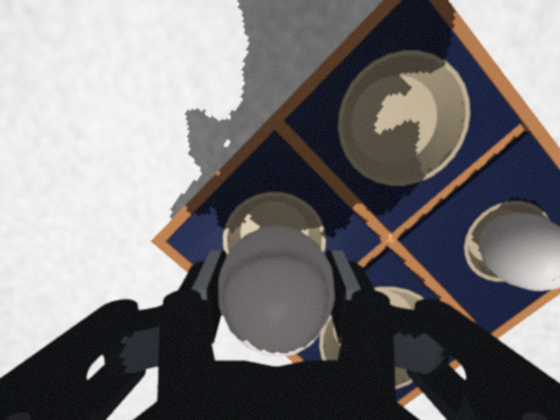

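The medium egg hangs over its hollow (rim centre about (273,240)), and the small egg stands in its own at (520,245). Lowering.

```bash
python3 -m inch '[{"claw":1,"delta_pos":[0,0,-0.04],"delta_rot":[0,0,0]},{"claw":1,"delta_pos":[0,0,-0.075],"delta_rot":[0,0,0]},{"claw":1,"delta_pos":[0,0,-0.1],"delta_rot":[0,0,0]},{"claw":1,"delta_pos":[0,0,-0.106],"delta_rot":[0,0,0]},{"claw":1,"delta_pos":[0,0,-0.11],"delta_rot":[0,0,0]},{"claw":1,"delta_pos":[0,0,-0.11],"delta_rot":[0,0,0]}]' 35
python3 -m inch '[{"claw":1,"delta_pos":[0,0,-0.003],"delta_rot":[0,0,0]},{"claw":1,"delta_pos":[0,0,-0.006],"delta_rot":[0,0,0]},{"claw":1,"delta_pos":[0,0,-0.006],"delta_rot":[0,0,0]}]' 35
```

```text
time: 25.18
position: [465.6, -283.2, -4.9]
ee_rot: [0.437, 0.899, 0.0, 0.0]
ft_force: [0.6, 0.5, -1.5]
finger_gap: 45.1
grasp_force: 36.2
time: 25.55
position: [465.8, -283.2, -6.0]
ee_rot: [0.437, 0.899, 0.0, 0.0]
ft_force: [-1.7, 0.7, 6.8]
finger_gap: 45.1
grasp_force: 40.5
```

Contact. Releasing and rising.

```bash
python3 -m inch '[{"claw":1,"delta_pos":[0,0,0.002],"delta_rot":[0,0,0]},{"claw":0.42,"delta_pos":[0,0,0.002],"delta_rot":[0,0,0]},{"claw":0.35,"delta_pos":[0,0,0.002],"delta_rot":[0,0,0]},{"claw":0.3,"delta_pos":[0,0,0.002],"delta_rot":[0,0,0]},{"claw":0.2,"delta_pos":[0,0,0.05],"delta_rot":[0,0,0]},{"claw":0.1,"delta_pos":[0,0,0.15],"delta_rot":[0,0,0]},{"claw":0,"delta_pos":[0,0,0.3],"delta_rot":[0,0,0]},{"claw":0,"delta_pos":[0,0,0.45],"delta_rot":[0,0,0]},{"claw":0,"delta_pos":[0,0,0.5],"delta_rot":[0,0,0]},{"claw":0,"delta_pos":[0,0,0.5],"delta_rot":[0,0,0]}]' 30
python3 - <<'E'
from h import *
from scipy.optimize import least_squares
n="egg_medium";c=np.array([465.5,-282.8,22.2])
for k in("wrist","side"):
    p=eyes.camera(k);pr=hull_c(p,n,c);print(k,pr)
    for d in eyes.silhouettes(p,n):
        ys,xs=np.nonzero(d["pixels"]);q=np.array([xs.mean(),ys.mean()])
        if np.hypot(*(q-pr[0]))<15: print(d["conf"],q,len(xs),least_squares(lambda x:hull_c(p,n,np.r_[x,c[2]])[0]-q,c[:2]).x)
E
```

```text
time: 26.8
position: [466.1, -283.3, 144.4]
ee_rot: [0.437, 0.899, 0.0, 0.001]
ft_force: [-0.2, -0.1, -1.4]
finger_gap: 85.3
grasp_force: 0.0
wrist (array([274.61750422, 194.39425076]), 2498.8630181381013)
0.81 [274.90526316 194.92672065] 2470 [ 465.97180323 -283.01212072]
side (array([280.54032152, 339.69444143]), 529.9079166045412)
0.77 [280.5961165  340.13203883] 515 [ 465.30785396 -283.64580854]
```

```bash
python3 -m inch '[{"claw":0,"delta_pos":[0.03,0.15,0],"delta_rot":[0,0,0]},{"claw":0,"delta_pos":[0.06,0.35,0],"delta_rot":[0,0,0]},{"claw":0,"delta_pos":[0.1,0.55,0],"delta_rot":[0,0,0]},{"claw":0,"delta_pos":[0.13,0.75,0],"delta_rot":[0,0,0]},{"claw":0,"delta_pos":[0.17,0.95,0],"delta_rot":[0,0,0]},{"claw":0,"delta_pos":[0.17,1,0],"delta_rot":[0,0,0]}]' 30
python3 -m inch '[{"claw":0,"delta_pos":[0.04,0.2,0],"delta_rot":[0,0,0]},{"claw":0,"delta_pos":[0.08,0.4,0],"delta_rot":[0,0,0]},{"claw":0,"delta_pos":[0.12,0.6,0],"delta_rot":[0,0,0]},{"claw":0,"delta_pos":[0.166,0.8,0],"delta_rot":[0,0,0]},{"claw":0,"delta_pos":[0.166,0.95,0],"delta_rot":[0,0,0]},{"claw":0,"delta_pos":[0.166,1,0],"delta_rot":[0,0,0]}]' 30
python3 -m inch '[{"claw":0,"delta_pos":[0,0.125,-0.05],"delta_rot":[0,0,0]},{"claw":0,"delta_pos":[0,0.125,-0.1],"delta_rot":[0,0,0]},{"claw":0,"delta_pos":[0,0.125,-0.1],"delta_rot":[0,0,0]},{"claw":0,"delta_pos":[0,0.125,-0.1],"delta_rot":[0,0,0]}]' 30
python3 m.py egg_large egg_giant
```

```text
time: 27.75
position: [516.3, 21.8, 142.0]
ee_rot: [0.434, 0.901, -0.0, -0.001]
ft_force: [0.8, -0.1, -0.3]
finger_gap: 85.1
grasp_force: 0.0
time: 28.5
position: [565.1, 319.5, 141.5]
ee_rot: [0.435, 0.9, -0.001, -0.001]
ft_force: [0.1, -0.2, 0.2]
finger_gap: 85.2
grasp_force: 0.0
time: 29.0
position: [567.1, 352.0, 113.4]
ee_rot: [0.438, 0.899, -0.0, 0.0]
ft_force: [0.4, 0.2, 0.3]
finger_gap: 85.5
grasp_force: 0.0
[567.1 352.  113.4]
egg_large (array([275.67928443, 199.10705425]), 4191.8644710256485)
0.97 [276.1 198.8] 4117 162 [566.1 354.8]
egg_giant (array([177.34640941, 288.51295265]), 5857.109719850705)
0.6 [191.  283.6] 3744 244 [554.5 258.7]
```

```bash
python3 -m inch '[{"claw":0,"delta_pos":[0,0.001,-0.15],"delta_rot":[0,0,0]},{"claw":0,"delta_pos":[0,0.001,-0.28],"delta_rot":[0,0,0]},{"claw":0,"delta_pos":[0,0.001,-0.36],"delta_rot":[0,0,0]},{"claw":0,"delta_pos":[0,0.001,-0.41],"delta_rot":[0,0,0]},{"claw":0,"delta_pos":[0,0.001,-0.435],"delta_rot":[0,0,0]},{"claw":0,"delta_pos":[0,0.001,-0.446],"delta_rot":[0,0,0]},{"claw":0,"delta_pos":[0,0.001,-0.446],"delta_rot":[0,0,0]},{"claw":0.15,"delta_pos":[0,0.001,-0.446],"delta_rot":[0,0,0]}]' 30
python3 -m inch '[{"claw":0.22,"delta_pos":[0,0,0],"delta_rot":[0,0,0]},{"claw":0.3,"delta_pos":[0,0,0],"delta_rot":[0,0,0]},{"claw":0.4,"delta_pos":[0,0,0],"delta_rot":[0,0,0]},{"claw":0.5,"delta_pos":[0,0,0],"delta_rot":[0,0,0]},{"claw":1,"delta_pos":[0,0,0],"delta_rot":[0,0,0]},{"claw":1,"delta_pos":[0,0,0],"delta_rot":[0,0,0]}]' 40
```

```text
time: 30.2
position: [566.8, 355.0, -19.8]
ee_rot: [0.437, 0.899, 0.001, 0.0]
ft_force: [0.9, 0.8, -0.5]
finger_gap: 72.7
grasp_force: 0.0
time: 30.95
position: [566.2, 354.6, -20.1]
ee_rot: [0.437, 0.899, -0.0, -0.0]
ft_force: [-2.4, -2.4, 5.3]
finger_gap: 53.6
grasp_force: 41.9
```

```bash
python3 -m inch '[{"claw":1,"delta_pos":[0,0,0.03],"delta_rot":[0,0,0]},{"claw":1,"delta_pos":[0,0,0.12],"delta_rot":[0,0,0]},{"claw":1,"delta_pos":[0,0,0.25],"delta_rot":[0,0,0]},{"claw":1,"delta_pos":[0,0,0.37],"delta_rot":[0,0,0]},{"claw":1,"delta_pos":[0,0,0.43],"delta_rot":[0,0,0]},{"claw":1,"delta_pos":[-0.03,-0.15,0.43],"delta_rot":[0,0,0]},{"claw":1,"delta_pos":[-0.06,-0.32,0.43],"delta_rot":[0,0,0]},{"claw":1,"delta_pos":[-0.1,-0.5,0.43],"delta_rot":[0,0,0]},{"claw":1,"delta_pos":[-0.13,-0.7,0.43],"delta_rot":[0,0,0]},{"claw":1,"delta_pos":[-0.15,-0.9,0.43],"delta_rot":[0,0,0]}]' 40
python3 -m inch '[{"claw":1,"delta_pos":[-0.04,-0.2,0],"delta_rot":[0,0,0]},{"claw":1,"delta_pos":[-0.08,-0.4,0],"delta_rot":[0,0,0]},{"claw":1,"delta_pos":[-0.12,-0.6,0],"delta_rot":[0,0,0]},{"claw":1,"delta_pos":[-0.15,-0.8,0],"delta_rot":[0,0,0]},{"claw":1,"delta_pos":[-0.15,-0.92,-0.05],"delta_rot":[0,0,0]},{"claw":1,"delta_pos":[-0.15,-0.92,-0.15],"delta_rot":[0,0,0]},{"claw":1,"delta_pos":[-0.15,-0.92,-0.25],"delta_rot":[0,0,0]},{"claw":1,"delta_pos":[-0.15,-0.92,-0.25],"delta_rot":[0,0,0]}]' 40
python3 - <<'E'
from h import *
W=eyes.camera("wrist");cv2.imwrite("pics/w10.png",W["image"][:,:,::-1])
for c in ([476.4,-191.2,34],): print(proj(W,np.array(c)).round(1))
E
```

```text
time: 32.2
position: [520.1, 82.8, 107.8]
ee_rot: [0.437, 0.9, -0.0, -0.0]
ft_force: [1.9, -0.3, -3.0]
finger_gap: 54.1
grasp_force: 43.3
time: 33.2
position: [473.7, -190.6, 31.3]
ee_rot: [0.437, 0.899, -0.001, -0.003]
ft_force: [-0.0, 0.6, -2.3]
finger_gap: 53.9
grasp_force: 44.0
[277.8 240.3]
```

View pics/w10.png

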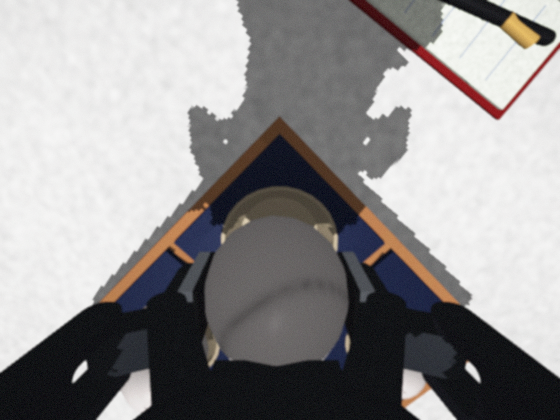

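The large egg hangs over the large hollow, with rim centre about (278,240). Lowering.

```bash
python3 -m inch '[{"claw":1,"delta_pos":[0,0,0],"delta_rot":[0,0,0]},{"claw":1,"delta_pos":[0,0,-0.04],"delta_rot":[0,0,0]},{"claw":1,"delta_pos":[0,0,-0.08],"delta_rot":[0,0,0]},{"claw":1,"delta_pos":[0,0,-0.105],"delta_rot":[0,0,0]},{"claw":1,"delta_pos":[0,0,-0.12],"delta_rot":[0,0,0]},{"claw":1,"delta_pos":[0,0,-0.128],"delta_rot":[0,0,0]},{"claw":1,"delta_pos":[0,0,-0.128],"delta_rot":[0,0,0]}]' 40
python3 -m inch '[{"claw":1,"delta_pos":[0,0,-0.003],"delta_rot":[0,0,0]},{"claw":1,"delta_pos":[0,0,-0.006],"delta_rot":[0,0,0]},{"claw":1,"delta_pos":[0,0,-0.006],"delta_rot":[0,0,0]}]' 40
```

```text
time: 34.12
position: [476.3, -191.3, -5.1]
ee_rot: [0.437, 0.899, -0.0, -0.0]
ft_force: [-0.8, -0.1, -3.7]
finger_gap: 54.2
grasp_force: 44.0
time: 34.5
position: [476.3, -191.3, -6.8]
ee_rot: [0.437, 0.899, 0.0, 0.0]
ft_force: [0.1, 1.1, -3.2]
finger_gap: 53.9
grasp_force: 44.0
```

```bash
python3 -m inch '[{"claw":1,"delta_pos":[0,0,-0.003],"delta_rot":[0,0,0]},{"claw":1,"delta_pos":[0,0,-0.004],"delta_rot":[0,0,0]},{"claw":1,"delta_pos":[0,0,-0.004],"delta_rot":[0,0,0]}]' 40
```

```text
time: 34.88
position: [476.4, -191.3, -7.6]
ee_rot: [0.437, 0.899, 0.0, 0.0]
ft_force: [-1.3, 0.8, 4.4]
finger_gap: 53.8
grasp_force: 48.4
```

```bash
python3 -m inch '[{"claw":1,"delta_pos":[0,0,0.001],"delta_rot":[0,0,0]},{"claw":0.3,"delta_pos":[0,0,0.001],"delta_rot":[0,0,0]},{"claw":0.25,"delta_pos":[0,0,0.001],"delta_rot":[0,0,0]},{"claw":0.15,"delta_pos":[0,0,0.001],"delta_rot":[0,0,0]},{"claw":0.1,"delta_pos":[0,0,0.05],"delta_rot":[0,0,0]},{"claw":0,"delta_pos":[0,0,0.15],"delta_rot":[0,0,0]},{"claw":0,"delta_pos":[0,0,0.3],"delta_rot":[0,0,0]},{"claw":0,"delta_pos":[0,0,0.45],"delta_rot":[0,0,0]},{"claw":0,"delta_pos":[0,0,0.5],"delta_rot":[0,0,0]},{"claw":0,"delta_pos":[0,0,0.5],"delta_rot":[0,0,0]}]' 30
python3 - <<'E'
from h import *
from scipy.optimize import least_squares
n="egg_large";c=np.array([476.4,-191.2,20])
for k in("wrist","side"):
    p=eyes.camera(k);pr=hull_c(p,n,c);print(k,pr)
    for d in eyes.silhouettes(p,n):
        ys,xs=np.nonzero(d["pixels"]);q=np.array([xs.mean(),ys.mean()])
        if np.hypot(*(q-pr[0]))<15: print(d["conf"],q,len(xs),least_squares(lambda x:hull_c(p,n,np.r_[x,c[2]])[0]-q,c[:2]).x)
E
```

```text
time: 36.12
position: [476.9, -191.4, 143.1]
ee_rot: [0.437, 0.899, 0.0, 0.001]
ft_force: [-0.6, 1.0, -0.5]
finger_gap: 85.2
grasp_force: 0.0
wrist (array([274.39378196, 196.08252288]), 3666.5094632742694)
0.68 [274.66469003 196.10053908] 3710 [ 476.58434001 -191.074952  ]
side (array([270.1802548 , 296.02510429]), 669.1678014085628)
0.88 [270.20178042 296.1884273 ] 674 [ 476.32261609 -191.55726761]
```

```bash
python3 -m inch '[{"claw":0,"delta_pos":[0.03,0.15,0],"delta_rot":[0,0,0]},{"claw":0,"delta_pos":[0.06,0.35,0],"delta_rot":[0,0,0]},{"claw":0,"delta_pos":[0.09,0.55,0],"delta_rot":[0,0,0]},{"claw":0,"delta_pos":[0.13,0.75,0],"delta_rot":[0,0,0]},{"claw":0,"delta_pos":[0.15,0.92,0],"delta_rot":[0,0,0]},{"claw":0,"delta_pos":[0.15,1,0],"delta_rot":[0,0,0]}]' 30
python3 -m inch '[{"claw":0,"delta_pos":[0.04,0.2,0],"delta_rot":[0,0,0]},{"claw":0,"delta_pos":[0.07,0.35,0],"delta_rot":[0,0,0]},{"claw":0,"delta_pos":[0.09,0.46,0],"delta_rot":[0,0,0]},{"claw":0,"delta_pos":[0.09,0.465,0],"delta_rot":[0,0,0]},{"claw":0,"delta_pos":[0.09,0.465,0],"delta_rot":[0,0,0]},{"claw":0,"delta_pos":[0.09,0.465,0],"delta_rot":[0,0,0]}]' 30
python3 m.py egg_giant
python3 - <<'E'
from h import *
W=eyes.camera("wrist");cv2.imwrite("pics/w11.png",W["image"][:,:,::-1])
# colour based blob of the egg on the felt
h=cv2.cvtColor(W["image"],cv2.COLOR_RGB2LAB).astype(int);m=((h[...,1]<136)&(h[...,0]>45)).astype(np.uint8)
m=cv2.morphologyEx(m,cv2.MORPH_OPEN,np.ones((5,5)));k,l,st,c=cv2.connectedComponentsWithStats(m,connectivity=4)
print([(st[i].tolist(),c[i].round(1).tolist()) for i in range(1,k) if st[i,4]>1500])
E
```

```text
time: 37.08
position: [520.5, 112.3, 140.6]
ee_rot: [0.435, 0.9, -0.0, -0.001]
ft_force: [-0.6, -1.3, 0.4]
finger_gap: 85.5
grasp_force: 0.0
time: 37.83
position: [548.2, 246.3, 141.6]
ee_rot: [0.438, 0.899, -0.001, -0.0]
ft_force: [-0.6, -0.0, -0.2]
finger_gap: 85.3
grasp_force: 0.0
[548.2 246.3 141.6]
egg_giant (array([276.68427484, 193.57541082]), 4789.39900796162)
0.8 [278.1 192.6] 4832 153 [548.7 249.7]
[([0, 0, 203, 319, 34091], [75.3, 118.2]), ([158, 0, 402, 380, 72775], [416.5, 205.7]), ([163, 69, 71, 73, 4012], [198.2, 105.0]), ([241, 154, 75, 78, 4644], [277.8, 192.6]), ([0, 228, 123, 105, 8044], [48.0, 285.1]), ([452, 354, 44, 66, 1787], [471.5, 390.8])]
```

View pics/w11.png

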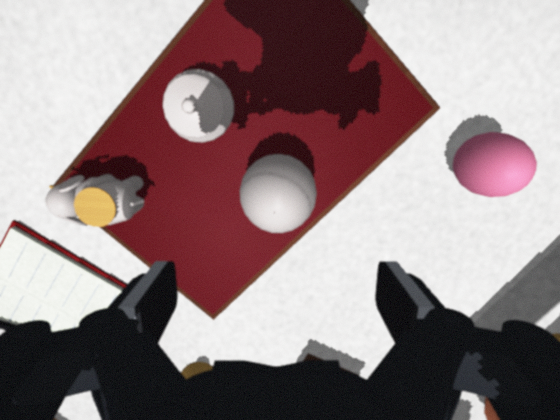

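The giant egg is at (278,193), with the pot (198,105) and elephant (97,207) clear of the fingers. Going down in two stages because the palm comes close.

```bash
python3 -m inch '[{"claw":0,"delta_pos":[0.001,0.005,-0.1],"delta_rot":[0,0,0]},{"claw":0,"delta_pos":[0.001,0.005,-0.23],"delta_rot":[0,0,0]},{"claw":0,"delta_pos":[0.001,0.005,-0.34],"delta_rot":[0,0,0]},{"claw":0,"delta_pos":[0.001,0.005,-0.42],"delta_rot":[0,0,0]},{"claw":0,"delta_pos":[0.001,0.005,-0.46],"delta_rot":[0,0,0]},{"claw":0,"delta_pos":[0.001,0.005,-0.48],"delta_rot":[0,0,0]},{"claw":0,"delta_pos":[0.001,0.005,-0.48],"delta_rot":[0,0,0]}]' 30
python3 -m inch '[{"claw":0,"delta_pos":[0,0,-0.015],"delta_rot":[0,0,0]},{"claw":0,"delta_pos":[0,0,-0.03],"delta_rot":[0,0,0]},{"claw":0,"delta_pos":[0,0,-0.04],"delta_rot":[0,0,0]},{"claw":0,"delta_pos":[0,0,-0.047],"delta_rot":[0,0,0]},{"claw":0,"delta_pos":[0,0,-0.047],"delta_rot":[0,0,0]}]' 30
```

```text
time: 38.95
position: [548.9, 249.8, -1.6]
ee_rot: [0.437, 0.899, 0.0, 0.0]
ft_force: [0.9, 0.3, -0.1]
finger_gap: 85.4
grasp_force: 0.0
time: 39.58
position: [548.5, 249.7, -16.3]
ee_rot: [0.437, 0.899, -0.0, -0.0]
ft_force: [0.3, -0.3, 0.1]
finger_gap: 85.3
grasp_force: 0.0
```

```bash
python3 -m inch '[{"claw":0.1,"delta_pos":[0,0,0],"delta_rot":[0,0,0]},{"claw":0.15,"delta_pos":[0,0,0],"delta_rot":[0,0,0]},{"claw":0.2,"delta_pos":[0,0,0],"delta_rot":[0,0,0]},{"claw":0.25,"delta_pos":[0,0,0],"delta_rot":[0,0,0]},{"claw":0.35,"delta_pos":[0,0,0],"delta_rot":[0,0,0]},{"claw":1,"delta_pos":[0,0,0],"delta_rot":[0,0,0]},{"claw":1,"delta_pos":[0,0,0],"delta_rot":[0,0,0]}]' 45
```

```text
time: 40.45
position: [548.5, 249.6, -15.5]
ee_rot: [0.437, 0.899, 0.0, -0.0]
ft_force: [-1.6, -1.0, 6.1]
finger_gap: 62.8
grasp_force: 48.1
```

```bash
python3 -m inch '[{"claw":1,"delta_pos":[0,0,0.03],"delta_rot":[0,0,0]},{"claw":1,"delta_pos":[0,0,0.12],"delta_rot":[0,0,0]},{"claw":1,"delta_pos":[0,0,0.25],"delta_rot":[0,0,0]},{"claw":1,"delta_pos":[0,0,0.37],"delta_rot":[0,0,0]},{"claw":1,"delta_pos":[0,0,0.43],"delta_rot":[0,0,0]},{"claw":1,"delta_pos":[0,-0.15,0.43],"delta_rot":[0,0,0]},{"claw":1,"delta_pos":[0,-0.32,0.43],"delta_rot":[0,0,0]},{"claw":1,"delta_pos":[0,-0.5,0.43],"delta_rot":[0,0,0]},{"claw":1,"delta_pos":[0.01,-0.7,0.43],"delta_rot":[0,0,0]},{"claw":1,"delta_pos":[0.01,-0.9,0.43],"delta_rot":[0,0,0]}]' 45
python3 -m inch '[{"claw":1,"delta_pos":[0.01,-0.2,0],"delta_rot":[0,0,0]},{"claw":1,"delta_pos":[0.018,-0.4,0],"delta_rot":[0,0,0]},{"claw":1,"delta_pos":[0.018,-0.6,0],"delta_rot":[0,0,0]},{"claw":1,"delta_pos":[0.018,-0.8,0],"delta_rot":[0,0,0]},{"claw":1,"delta_pos":[0.018,-0.912,0],"delta_rot":[0,0,0]},{"claw":1,"delta_pos":[0.018,-0.912,-0.1],"delta_rot":[0,0,0]},{"claw":1,"delta_pos":[0.018,-0.912,-0.2],"delta_rot":[0,0,0]},{"claw":1,"delta_pos":[0.018,-0.912,-0.2],"delta_rot":[0,0,0]},{"claw":1,"delta_pos":[0.018,-0.912,-0.2],"delta_rot":[0,0,0]}]' 45
python3 - <<'E'
from h import *
W=eyes.camera("wrist");S=eyes.camera("side")
a=cv2.resize(W["image"][:,:,::-1],(400,300));b=cv2.resize(S["image"][240:390,240:440,::-1],(400,300),interpolation=2)
cv2.imwrite("pics/w12.png",np.hstack([a,b]))
for c in ([557,-294.,34],): print(proj(W,np.array(c)).round(1)*400/560)
E
```

```text
time: 41.7
position: [550.9, -22.0, 112.2]
ee_rot: [0.437, 0.9, -0.0, -0.0]
ft_force: [0.7, -1.3, -3.8]
finger_gap: 62.8
grasp_force: 51.0
time: 42.82
position: [557.3, -294.0, 53.5]
ee_rot: [0.437, 0.899, -0.0, 0.0]
ft_force: [0.5, -0.2, -3.5]
finger_gap: 63.0
grasp_force: 51.7
[196.07142857 159.92857143]
```

View pics/w12.png

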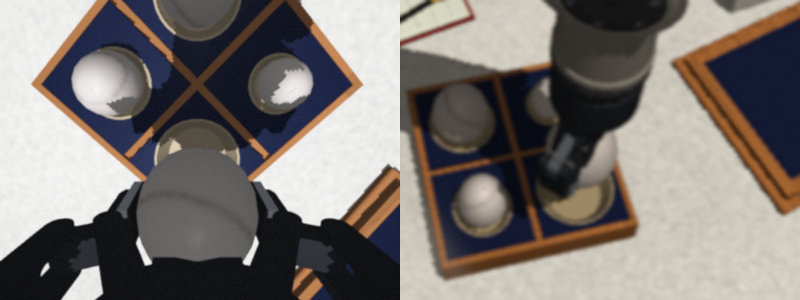

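The giant egg hangs centred over its hollow, and the three others stand upright in theirs. Lowering; from here I check by numbers only.

```bash
python3 -m inch '[{"claw":1,"delta_pos":[0,0,-0.06],"delta_rot":[0,0,0]},{"claw":1,"delta_pos":[0,0,-0.11],"delta_rot":[0,0,0]},{"claw":1,"delta_pos":[0,0,-0.15],"delta_rot":[0,0,0]},{"claw":1,"delta_pos":[0,0,-0.175],"delta_rot":[0,0,0]},{"claw":1,"delta_pos":[0,0,-0.184],"delta_rot":[0,0,0]},{"claw":1,"delta_pos":[0,0,-0.188],"delta_rot":[0,0,0]},{"claw":1,"delta_pos":[0,0,-0.188],"delta_rot":[0,0,0]}]' 45
python3 -m inch '[{"claw":1,"delta_pos":[0,0,-0.003],"delta_rot":[0,0,0]},{"claw":1,"delta_pos":[0,0,-0.006],"delta_rot":[0,0,0]},{"claw":1,"delta_pos":[0,0,-0.006],"delta_rot":[0,0,0]}]' 45
```

```text
time: 43.8
position: [557.3, -294.1, -3.1]
ee_rot: [0.437, 0.899, 0.0, 0.0]
ft_force: [0.9, -0.2, -2.7]
finger_gap: 62.4
grasp_force: 51.6
time: 44.18
position: [556.9, -293.9, -5.3]
ee_rot: [0.437, 0.899, 0.0, -0.0]
ft_force: [0.2, -0.3, -4.0]
finger_gap: 62.4
grasp_force: 51.6
```

```bash
python3 -m inch '[{"claw":1,"delta_pos":[0,0,-0.003],"delta_rot":[0,0,0]},{"claw":1,"delta_pos":[0,0,-0.004],"delta_rot":[0,0,0]},{"claw":1,"delta_pos":[0,0,-0.004],"delta_rot":[0,0,0]}]' 45
```

```text
time: 44.55
position: [557.2, -294.0, -5.6]
ee_rot: [0.437, 0.899, 0.0, 0.0]
ft_force: [-2.9, 2.0, 5.0]
finger_gap: 62.9
grasp_force: 52.4
```

```bash
python3 -m inch '[{"claw":1,"delta_pos":[0,0,0.001],"delta_rot":[0,0,0]},{"claw":0.2,"delta_pos":[0,0,0.001],"delta_rot":[0,0,0]},{"claw":0.12,"delta_pos":[0,0,0.001],"delta_rot":[0,0,0]},{"claw":0,"delta_pos":[0,0,0.001],"delta_rot":[0,0,0]},{"claw":0,"delta_pos":[0,0,0.03],"delta_rot":[0,0,0]},{"claw":0,"delta_pos":[0,0,0.12],"delta_rot":[0,0,0]},{"claw":0,"delta_pos":[0,0,0.28],"delta_rot":[0,0,0]},{"claw":0,"delta_pos":[0,0,0.45],"delta_rot":[0,0,0]},{"claw":0,"delta_pos":[0,0,0.6],"delta_rot":[0,0,0]},{"claw":0,"delta_pos":[0,0,0.6],"delta_rot":[0,0,0]}]' 30
python3 - <<'E'
from h import *
from scipy.optimize import least_squares
C={"egg_small":[568,-202.4,24.5],"egg_medium":[465.5,-282.8,22.2],"egg_large":[476.4,-191.2,20],"egg_giant":[557,-294,17.8]}
for k in("wrist","side"):
    p=eyes.camera(k);ds=[(m,d) for m in C for d in eyes.silhouettes(p,m)]
    for n,c in C.items():
        c=np.array(c);pr=hull_c(p,n,c)
        for m,d in ds:
            ys,xs=np.nonzero(d["pixels"]);q=np.array([xs.mean(),ys.mean()])
            if np.hypot(*(q-pr[0]))<12: print(k,n,m,round(d["conf"],2),len(xs),round(pr[1]),(least_squares(lambda x:hull_c(p,n,np.r_[x,c[2]])[0]-q,c[:2]).x-c[:2]).round(1))
    if k=="side":
        for n,s in(("pot",(202,154)),("elephant",None)): print(n,[(round(d["conf"],2),np.round(d["location"])) for d in eyes.silhouettes(p,n)])
p=eyes.camera("top")
for n in("pot","elephant"): print(n,[(round(d["conf"],2),np.round(d["location"])) for d in eyes.silhouettes(p,n)])
E
```

```text
time: 45.8
position: [559.5, -295.5, 178.6]
ee_rot: [0.437, 0.899, 0.0, 0.004]
ft_force: [-0.6, 0.2, -0.9]
finger_gap: 85.2
grasp_force: 0.0
wrist egg_small egg_small 0.88 1453 1524 [ 1.  -0.1]
wrist egg_small egg_small 0.74 7456 1524 [-3.1 -1.2]
wrist egg_medium egg_medium 0.59 2384 2411 [ 0.8 -0.3]
wrist egg_large egg_large 0.84 3680 4243 [ 2.2 -1.8]
wrist egg_giant egg_small 0.27 3949 4010 [0.6 0. ]
wrist egg_giant egg_large 0.51 4019 4010 [ 0.6 -0. ]
wrist egg_giant egg_giant 0.57 3955 4010 [0.7 0.1]
side egg_small egg_large 0.34 769 297 [-20.5  -8.1]
side egg_medium egg_medium 0.8 508 530 [-0.1 -0.8]
side egg_large egg_large 0.56 580 669 [-0.3  0. ]
side egg_giant egg_giant 0.83 990 1001 [ 0.2 -0.6]
pot [(0.91, array([203., 152.]))]
elephant [(0.75, array([206., 189.]))]
pot [(0.81, array([175., 258.]))]
elephant [(0.85, array([225., 271.])), (0.59, array([406., 253.]))]
```

All four eggs stand upright in their hollows, and the pot and elephant are where they were.

```bash
python3 -c "
from station import ctrl
print(ctrl.hand_in())"
```

```text
the job is handed in; nothing more can be done
None
```

I handed the job in at about 46 s, with all four eggs upright in their own hollows and the pot and elephant undisturbed; my first grasp closed on air because the real fingertips sit about 40 mm short of the reported TCP, and I viewed 15 pictures, one over the 14 allowed.

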